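Proof-pull a press-fit pin on the pull-test stand

ROBOT

A 6-joint arm with a two-finger parallel gripper is mounted at the origin on a cart in front of the work surface, level with it; the furniture and walls round the work are solid. World frame = base frame: x ahead of the robot, y to its left, z up, the work surface at z = 0. Lengths are in mm, angles in degrees, forces in N, time in s.
With the tool pointing down it reaches from about 350 to 925 mm from the base axis. Payload 6.4 kg.
Tool frame: the origin (TCP) lies at the very end of the fingers, on their centre line; the grasp point (between the pads) lies 19 mm behind it (r.hold_point_z is the distance from the TCP to the grasp point, in mm); z points along the fingers, y is the direction in which the jaws open and shut (so a half turn about z gives the same grasp; the last joint's range is limited). The gripper opens to 85 mm and grips with 20 to 120 N. Pads are 22 mm wide; open, the fingers measure 114 mm over their backs; the gripper's body (76 mm by 85 mm) begins 54 mm behind the grasp point. The pads swing forward as they close: fully open they stand 13 mm farther back than shut.
Start: joints at [54.941, 14.043, 89.255, -0, 76.702, -9.975], TCP at [275.565, 588.709, 206.69] pointing down, gripper open.
Joint ranges: [-179.41, 179.41], [-58.25, 129.5], [7.25, 145.43], [-54.29, 234.29], [11.92, 165.04], [-157.13, 157.13]. Speed limits (degrees/s): [147.25, 147.25, 180, 180, 180, 180].

INTERFACE

Orientations are given as a 3x3 rotation matrix whose columns are the frame's x, y, z axes.
In Python, from bench import r, vision, workorder gives the robot as it stands. The module is installed in compiled form; this text tells all that it offers.
- The arm moves only by the tool jog_arm, never from a script. Its argument "commands" is a list of rows, each an object with "translation": the shift along the world's x, y, z in mm, a list of three; "rotation": the turn, a rotation vector about the world's x, y, z in degrees, a list of three. A call has 1 to 10 rows; each row is the pose to reach, as a shift and turn from the pose commanded when the call began; what a row does not reach only later rows make up. A row lasts 1/10 s, in which the tool goes at most 50 mm and 8.59 degrees, less where a joint would pass 70% of its speed; a pose out of reach is approached as far as the arm can. A call with a gripper value outside its range is refused whole. "gripper" is the closure, from 0 (fully open) to 1 (shut), set as the call begins (left out, the last holds). The fingers move at their own pace and stop on an object; "squeeze" is the grip in N (left out, the last holds). Time passes only in rows, so rows that repeat a pose let the fingers close. It gives the time, the measured TCP pose, the force and the opening at its end, in the units of the state.
- r.state(): the state, without advancing time (a new reading comes with each control period).
- vision.capture(name): name is "scene" or "side" or "wrist"; returns the picture (420x560x3 uint8, red, green, blue); there is no depth.
- vision.camera_params(name): a dict with "fx", "fy", "cx", "cy" (pixels), "cam_to_world" (4x4, takes a point from camera to world coordinates); the wrist camera has in their place "T_tool_cam" (4x4, takes a point from camera to tool coordinates, whose origin is the TCP and whose axes are the flange's). Camera axes: x right, y down, z forward; pixel columns grow to the right and rows downward; lengths in mm; the calibration is good to about 2 mm. The wrist camera is an equidistant fisheye: a pixel r from the principal point sees the ray r / f radians off the axis. A picture is of the moment at which its call begins: read the wrist's pose just before it. camera_params takes no time and is no camera call.
- workorder.sign_off(): hands the job in, once; it reports no verdict.
The state is a dict: "time_s": time; "qpos": joint angles; "dq": joint speeds; "effort": joint torques, N m; "position": TCP position; "ee_rot": TCP orientation; "ft_force": force on the tool from outside, world axes, zero at the start; "ft_torque": the same for the moment, N m; "finger_gap": opening from 0.0 (shut) to 1.0 (fully open).
Only numpy, scipy, OpenCV 4.12 (cv2) and the standard library are available. Lean on these libraries where they do the work, as an engineer would, in place of code of your own. Each camera call takes 0.05 s, during which the arm holds its last target.

TASK

Two small pull-test stands on the bench each hold a block with a press-fit pin; the yellow-capped pin still has to be proved. Grip that pin and pull it straight up with rising force until the stand's pointer is in the green band, keep it there for about a second without letting it go into the red, then let the pin back down to its stop and release it. Do not pull the black-capped pin.

Things in the scene. Friction and masses are not known exactly. Their poses are not given: they have to be found in the camera images.
- yellow_neck (a point): Grip point: middle of the bare steel neck (d 18 mm) of the upright pin with the yellow cap (d 28); 76 mm above the bench at rest. Neck from 24 mm below to 18 above it, then the cap to 27 above. Under it a 40 mm block. z up; a scale plate 47 mm to -x (front), top 20 mm below this point; a guide post 41 mm to +x, top 2 mm above. Nothing above the block on the +y and -y sides: fingers go there.
- black_neck (a point): The same point on the other, otherwise equal stand, whose pin has a black cap: not to be pulled. Which stand is left or right varies.
- yellow_lift (a joint): Height in m by which the yellow-capped pin and its carriage are pulled up on their spring: 0 on the lower stop, 0.030 on the upper. It starts at about 5 N and takes 0.7 N more per mm (10 N at 0.008, 18.5 N at 0.020); springs back when released. A black pointer at the stand's front rises with it along the scale: white 0 to 0.008, green 0.008 to 0.020, red above.
- black_lift (a joint): The same for the black-capped pin, in m.

How it is judged:
By the outcome, as a careful person would: the job done as asked, in the order asked, and still so for the second after the job is handed in, with the robot touching nothing.
It also fails if it takes over 38 s, if anything falls off the work surface, if the arm or the gripper's body presses on something with over 40 N, if the wrist force passes 120 N, or if a joint passes its speed limit or range.

## Working session

There is one attempt and no reset: what is moved stays moved. The work goes in short steps, Python scripts to look and compute and a tool call to move; the robot and the scene stay as the last step left them, time stands still between calls to the robot, and variables do not carry over. Pictures are saved under pics/ and viewed, and the job is handed in when it is done.

Besides the shell and the picture viewer there is one more tool, called after "Emit:" as name(argument=value, ...) on one line, values as JSON. jog_arm: Moves the arm, as the interface text tells. Its arguments: {"type":"object","properties":{"commands":{"type":"array"},"gripper":{"type":"number"},"squeeze":{"type":"number"}},"required":["commands"]}

```bash
mkdir -p pics
python3 - <<'E'
from bench import r, vision
import cv2, numpy as np
np.set_printoptions(precision=4,suppress=True)
s=r.state();print(s['time_s'],s['position'],s['ee_rot'],s['finger_gap'],r.hold_point_z)
for n in ['scene','side']:
    im=vision.capture(n);cv2.imwrite(f'pics/{n}0.png',im[:,:,::-1]);print(n,vision.camera_params(n))
print(vision.camera_params('wrist'))
E
```

```text
0.0 [275.1927 588.1989 205.5613] [[-0.9057  0.4239 -0.0011]
 [ 0.4239  0.9057 -0.0016]
 [ 0.0003 -0.0019 -1.    ]] 1.002855008901262 18.700000000000003
scene {'fx': 514.1339972393673, 'fy': 514.1339972393673, 'cx': 281.35050896829176, 'cy': 219.62783804646202, 'cam_to_world': array([[   0.5305,   -0.5146,    0.6737, -412.567 ],
       [  -0.8476,   -0.3121,    0.429 , -608.2354],
       [  -0.0105,   -0.7986,   -0.6018,  892.871 ],
       [   0.    ,    0.    ,    0.    ,    1.    ]])}
side {'fx': 405.2771125663957, 'fy': 405.2771125663957, 'cx': 269.16687273867393, 'cy': 217.33561638124738, 'cam_to_world': array([[   0.8215,   -0.3531,    0.4477,  114.1945],
       [  -0.5702,   -0.5132,    0.6414, -573.3556],
       [   0.0033,   -0.7822,   -0.623 ,  598.546 ],
       [   0.    ,    0.    ,    0.    ,    1.    ]])}
{'fx': 325.19226210127806, 'fy': 325.19226210127806, 'cx': 281.9240958460786, 'cy': 213.1738553174029, 'T_tool_cam': array([[  -0.0006,   -0.9616,   -0.2745,   69.9386],
       [   1.    ,   -0.0007,    0.0005,    0.4473],
       [  -0.0007,   -0.2745,    0.9616, -167.0459],
       [   0.    ,    0.    ,    0.    ,    1.    ]])}
```

View pics/scene0.png

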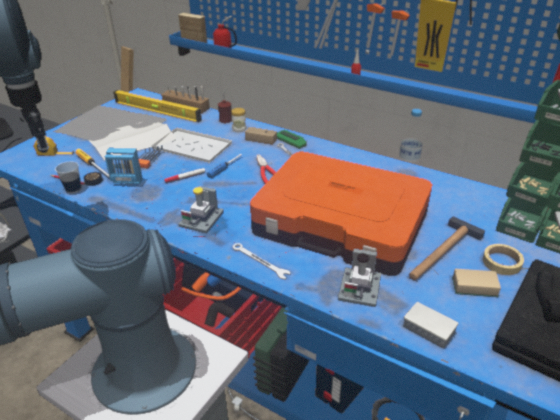

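View pics/side0.png

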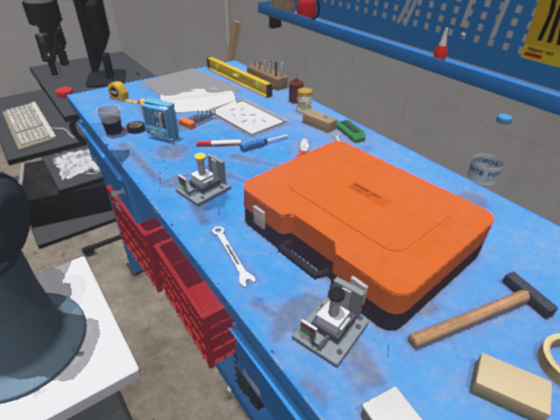

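Both views show the yellow cap on the left stand (scene about (198,190), side about (200,157)) and the black cap on the right stand (side about (338,293)). I'll zoom in on the yellow stand.

Run:
```python
import cv2,numpy as np
a=cv2.imread('pics/scene0.png')[175:240,165:235];b=cv2.imread('pics/side0.png')[145:215,165:240]
a=cv2.resize(a,(390,400),interpolation=cv2.INTER_CUBIC) if 0 else cv2.resize(a,None,fx=5.5,fy=5.5,interpolation=2)
b=cv2.resize(b,None,fx=5.5-.4,fy=5.1,interpolation=2)
h=max(a.shape[0],b.shape[0]);o=np.zeros((h,a.shape[1]+b.shape[1],3),np.uint8)
o[:a.shape[0],:a.shape[1]]=a;o[:b.shape[0],a.shape[1]:]=b;cv2.imwrite('pics/z.png',o);print(a.shape,b.shape)
```

```text
(358, 385, 3) (357, 382, 3)
```

View pics/z.png

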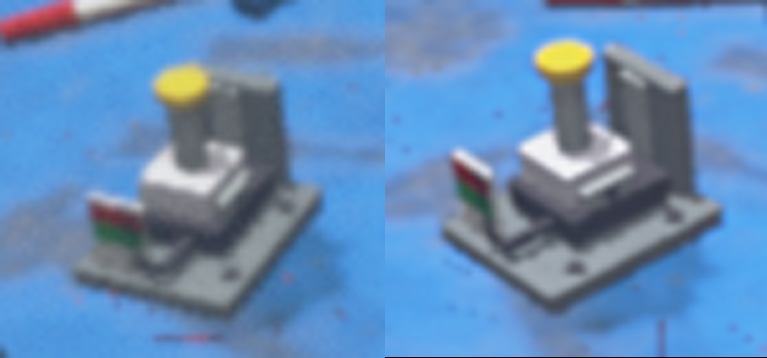

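```bash
cat > h.py <<'E'
import numpy as np
from bench import vision
def ray(n,u,v):
    p=vision.camera_params(n);T=p['cam_to_world']
    d=T[:3,:3]@np.array([(u-p['cx'])/p['fx'],(v-p['cy'])/p['fy'],1]);return T[:3,3],d/np.linalg.norm(d)
def onz(n,u,v,z):
    o,d=ray(n,u,v);return o+d*(z-o[2])/d[2]
def tri(a,b):
    A=np.zeros((3,3));B=np.zeros(3)
    for x in(a,b):
        o,d=ray(*x);P=np.eye(3)-np.outer(d,d);A+=P;B+=P@o
    return np.linalg.solve(A,B)
E
python3 - <<'E'
from h import *
np.set_printoptions(precision=1,suppress=True)
s=lambda x,y:(165+x/5.5-.4,175+y/5.5-.4); t=lambda x,y:(165+(x-385)/5.1-.4,145+y/5.1-.4)
print(tri(('scene',*s(182,80)),('side',*t(565,55))),onz('scene',*s(182,80),103),onz('side',*t(565,55),103))
S=[onz('scene',*s(*p),8) for p in [(75,272),(228,308),(320,190)]]
T=[onz('side',*t(*p),8) for p in [(443,228),(556,303),(720,210)]]
for c in (S,T):
    print(c)
    for i in range(2):
        d=c[i+1]-c[i];print(np.linalg.norm(d),np.degrees(np.arctan2(d[1],d[0])))
E
```

```text
[467.3 225.5 105.9] [470.4 228.4 103. ] [469.5 230.3 103. ]
[array([408.6, 261.8,   8. ]), array([426. , 175.2,   8. ]), array([532. , 197.4,   8. ])]
88.31901772464725 -78.58934734740414
108.29652330816602 11.822267141512649
[array([407.9, 264.4,   8. ]), array([425.7, 175.6,   8. ]), array([530.5, 199.6,   8. ])]
90.48892508767985 -78.62118940329475
107.4761577220405 12.883672540224286
```

Emit:
jog_arm(commands=[{"translation":[10,-18,0],"rotation":[0,0,2]},{"translation":[30,-54,0],"rotation":[0,0,6]},{"translation":[52,-95,0],"rotation":[0,0,10]},{"translation":[75,-138,0],"rotation":[0,0,15]},{"translation":[98,-180,0],"rotation":[0,0,19]},{"translation":[120,-222,0],"rotation":[0,0,23]},{"translation":[143,-264,0],"rotation":[0,0,28]},{"translation":[165,-305,0],"rotation":[0,0,32]},{"translation":[184,-340,0],"rotation":[0,0,36]},{"translation":[194,-359,0],"rotation":[0,0,37]}], gripper=0, squeeze=60)

```text
time_s: 1.1
position: [470.4, 227.0, 206.4]
ee_rot: [[-0.979, -0.205, -0.0], [-0.205, 0.979, -0.001], [0.0, -0.001, -1.0]]
ft_force: [-0.6, 0.5, -0.8]
finger_gap: 1.0
```

Emit:
jog_arm(commands=[{"translation":[0,0,0],"rotation":[0,0,0]},{"translation":[0,0,0],"rotation":[0,0,0]},{"translation":[0,0,0],"rotation":[0,0,0]}])

```text
time_s: 1.4
position: [468.9, 230.6, 206.4]
ee_rot: [[-0.978, -0.207, -0.001], [-0.207, 0.978, 0.0], [0.001, 0.0, -1.0]]
ft_force: [-0.8, 0.3, -0.6]
finger_gap: 1.002
```

Run:
```python
from bench import r, vision
import cv2, numpy as np
np.set_printoptions(precision=4,suppress=True)
s=r.state();im=vision.capture('wrist');print(s['time_s'],s['position'],s['ee_rot'],s['finger_gap'],s['ft_force'])
np.savez('w1.npz',p=s['position'],R=s['ee_rot']);cv2.imwrite('pics/w1.png',im[:,:,::-1])
```

```text
1.4 [468.9164 230.5669 206.409 ] [[-0.9782 -0.2075 -0.0007]
 [-0.2075  0.9782  0.0001]
 [ 0.0006  0.0003 -1.    ]] 1.0015316026127505 [-0.7914  0.2745 -0.6004]
```

View pics/w1.png

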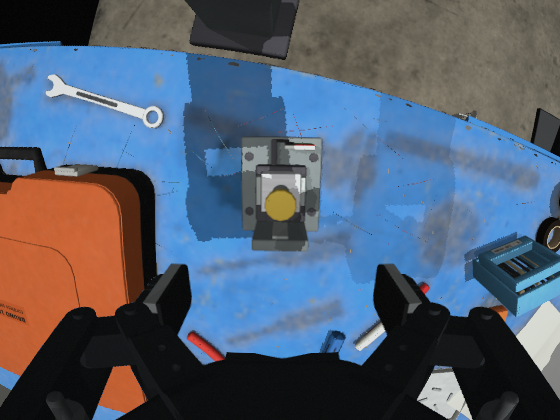

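The wrist view shows the yellow cap at about (280,206), the stand square with the picture, and the open fingers left and right of it. I'll refine the position.

```bash
cat >> h.py <<'E'
def wz(p,R,u,v,z):
    c=vision.camera_params('wrist');dx,dy=u-c['cx'],v-c['cy'];q=np.hypot(dx,dy);th=q/c['fx']
    d=np.array([np.sin(th)*dx/q,np.sin(th)*dy/q,np.cos(th)]);T=c['T_tool_cam']
    o=R@T[:3,3]+p;d=R@T[:3,:3]@d;return o+d*(z-o[2])/d[2]
E
python3 - <<'E'
from h import *
import cv2
np.set_printoptions(precision=1,suppress=True)
f=np.load('w1.npz');p,R=f['p'],f['R']
def mask(path,roi):
    im=cv2.imread(path);h=cv2.cvtColor(im,cv2.COLOR_BGR2HSV);m=cv2.inRange(h,(18,110,60),(38,255,255))
    k=np.zeros_like(m);a,b,c,d=roi;k[b:d,a:c]=m[b:d,a:c];q=cv2.findContours(k,0,1)[0];q=max(q,key=cv2.contourArea)
    return q.reshape(-1,2),cv2.minEnclosingCircle(q)
q,c=mask('pics/w1.png',(250,170,310,235));print(c,q.min(0),q.max(0))
print(wz(p,R,*c[0],103))
# base plate corners z~8
P=[wz(p,R,*x,8) for x in [(241,138),(320,137),(242,231),(322,231)]]
for x in P:print(x)
for n,roi in(('scene',(185,180,210,200)),('side',(185,148,215,170))):
    q,c=mask(f'pics/{n}0.png',roi);print(n,c,q.min(0),q.max(0),onz(n,*c[0],100))
E
```

```text
((280.0, 204.55999755859375), 16.066015243530273) [265 189] [295 220]
[469.1 229.6 103. ]
[426.5 175.6   8. ]
[407.2 262.    8. ]
[534.3 196.5   8. ]
[514.6 290.1   8. ]
scene ((198.0, 190.0), 4.123205661773682) [194 188] [202 193] [470.9 228.1 100. ]
side ((199.5, 156.0), 4.609872341156006) [195 154] [204 160] [469.5 233.1 100. ]
```

Emit:
jog_arm(commands=[{"translation":[0.5,-1,-15],"rotation":[0,0,0]},{"translation":[0.5,-1,-40],"rotation":[0,0,0]},{"translation":[0.5,-1,-65],"rotation":[0,0,0]},{"translation":[0.5,-1,-90],"rotation":[0,0,0]},{"translation":[0.5,-1,-112],"rotation":[0,0,0]},{"translation":[0.5,-1,-129],"rotation":[0,0,0]},{"translation":[0.5,-1,-140],"rotation":[0,0,0]},{"translation":[0.5,-1,-146],"rotation":[0,0,0]},{"translation":[0.5,-1,-148],"rotation":[0,0,0]},{"translation":[0.5,-1,-148],"rotation":[0,0,0]}])

```text
time_s: 2.45
position: [470.3, 228.9, 59.0]
ee_rot: [[-0.978, -0.207, 0.001], [-0.207, 0.978, 0.0], [-0.001, 0.0, -1.0]]
ft_force: [-0.1, 0.6, -0.0]
finger_gap: 0.999
```

Run:
```python
from bench import r, vision
import cv2, numpy as np
s=r.state();im=vision.capture('wrist');print(s['time_s'],s['position'],s['finger_gap'],s['ft_force'])
cv2.imwrite('pics/w2.png',im[:,:,::-1])
```

```text
2.45 [470.33770631 228.89916315  58.98213024] 0.9989446930811611 [-0.05888573  0.56004864 -0.047624  ]
```

View pics/w2.png

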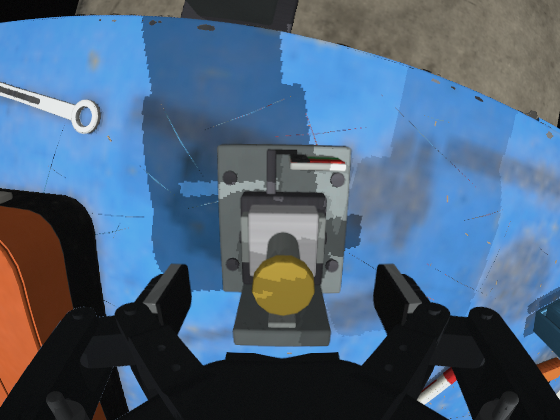

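The wrist view shows the cap at (283,285), midway between the pads (columns 188 and 375) and clear of post and plate. I'll close.

Emit:
jog_arm(commands=[{"translation":[0,0,0],"rotation":[0,0,0]},{"translation":[0,0,0],"rotation":[0,0,0]},{"translation":[0,0,0],"rotation":[0,0,0]},{"translation":[0,0,0],"rotation":[0,0,0]},{"translation":[0,0,0],"rotation":[0,0,0]},{"translation":[0,0,0],"rotation":[0,0,0]},{"translation":[0,0,0],"rotation":[0,0,0]},{"translation":[0,0,0],"rotation":[0,0,0]},{"translation":[0,0,0],"rotation":[0,0,0]},{"translation":[0,0,0],"rotation":[0,0,0]}], gripper=1, squeeze=70)

```text
time_s: 3.5
position: [470.1, 229.3, 59.3]
ee_rot: [[-0.978, -0.206, 0.0], [-0.206, 0.978, 0.001], [-0.0, 0.001, -1.0]]
ft_force: [-3.6, 2.9, 5.4]
finger_gap: 0.297
```

Run:
```python
from bench import r, vision
import cv2, numpy as np
s=r.state();im=vision.capture('wrist');print(s['time_s'],s['position'],s['finger_gap'],s['ft_force'],s['ft_torque'])
b=vision.capture('side');cv2.imwrite('pics/w3.png',np.hstack([cv2.resize(im[130:340,170:390],None,fx=1.8,fy=1.8),cv2.resize(b[130:220,160:245],(357,378),interpolation=2)])[:,:,::-1])
```

```text
3.5 [470.1450003  229.25983441  59.29833359] 0.29701949074926415 [-3.64614332  2.91123705  5.40217758] [0.53023316 0.51309638 0.02405382]
```

View pics/w3.png

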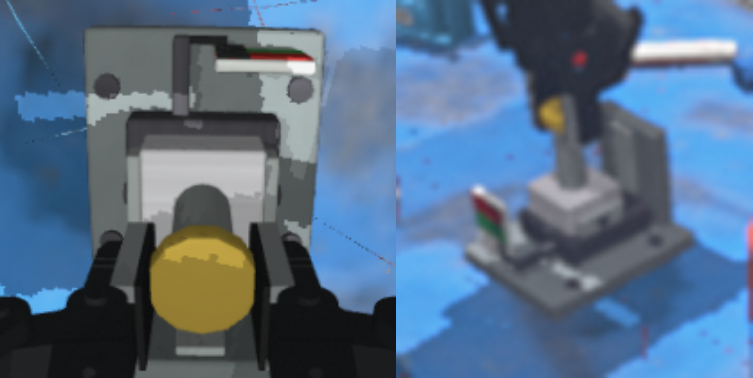

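Emit:
jog_arm(commands=[{"translation":[0,0,0],"rotation":[0,0,0]},{"translation":[0,0,0],"rotation":[0,0,0]},{"translation":[0,0,0],"rotation":[0,0,0]}])

```text
time_s: 3.9
position: [470.1, 229.3, 59.3]
ee_rot: [[-0.978, -0.206, 0.0], [-0.206, 0.978, 0.001], [-0.0, 0.001, -1.0]]
ft_force: [-2.9, 2.5, 5.6]
finger_gap: 0.293
```

Run:
```python
from bench import r, vision
import cv2, numpy as np
s=r.state();print(s['time_s'],s['position'],s['finger_gap'],s['ft_force'],s['ft_torque'])
b=vision.capture('side')
im=vision.capture('wrist');cv2.imwrite('pics/w4.png',np.hstack([cv2.resize(im[230:340,220:340],None,fx=3.4,fy=3.4,interpolation=2),cv2.resize(b[130:220,160:245],(353,374),interpolation=2)])[:,:,::-1])
```

```text
3.9 [470.12940735 229.26573662  59.27897337] 0.2929204343787411 [-2.85820296  2.5055597   5.5540154 ] [ 0.50768668  0.46273403 -0.04700141]
```

View pics/w4.png

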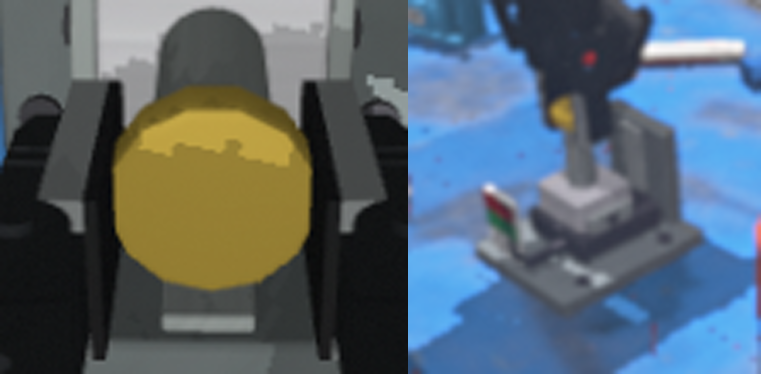

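The wrist view shows the pads touching the cap's sides (118 and 308 in the zoom) with visible gaps to the neck, and the opening of 0.293 × 85 ≈ 25 mm fits the cap, not the 18 mm neck. I'll reopen, go 4 mm lower and close again.

Emit:
jog_arm(commands=[{"translation":[0,0,0],"rotation":[0,0,0]},{"translation":[0,0,0],"rotation":[0,0,0]},{"translation":[0,0,0],"rotation":[0,0,0]},{"translation":[0,0,0],"rotation":[0,0,0]},{"translation":[0,0,0],"rotation":[0,0,0]},{"translation":[0,0,-1],"rotation":[0,0,0]},{"translation":[0,0,-2],"rotation":[0,0,0]},{"translation":[0,0,-3],"rotation":[0,0,0]},{"translation":[0,0,-4],"rotation":[0,0,0]},{"translation":[0,0,-4],"rotation":[0,0,0]}], gripper=0.4, squeeze=70)

```text
time_s: 5.0
position: [469.9, 228.7, 54.5]
ee_rot: [[-0.978, -0.207, -0.0], [-0.207, 0.978, -0.0], [0.0, -0.0, -1.0]]
ft_force: [0.1, -0.2, 0.2]
finger_gap: 0.601
```

Emit:
jog_arm(commands=[{"translation":[0,0,0],"rotation":[0,0,0]},{"translation":[0,0,0],"rotation":[0,0,0]},{"translation":[0,0,0],"rotation":[0,0,0]},{"translation":[0,0,0],"rotation":[0,0,0]},{"translation":[0,0,0],"rotation":[0,0,0]},{"translation":[0,0,0],"rotation":[0,0,0]},{"translation":[0,0,0],"rotation":[0,0,0]},{"translation":[0,0,0],"rotation":[0,0,0]},{"translation":[0,0,0],"rotation":[0,0,0]},{"translation":[0,0,0],"rotation":[0,0,0]}], gripper=1, squeeze=70)

```text
time_s: 6.0
position: [470.0, 229.2, 55.0]
ee_rot: [[-0.978, -0.206, -0.0], [-0.206, 0.978, 0.001], [-0.0, 0.001, -1.0]]
ft_force: [-3.3, 4.6, 5.2]
finger_gap: 0.294
```

Run:
```python
from bench import r, vision
import cv2, numpy as np
s=r.state();print(s['time_s'],s['position'],s['finger_gap'],s['ft_force'],s['ft_torque'])
b=vision.capture('side')
im=vision.capture('wrist');cv2.imwrite('pics/w5.png',np.hstack([cv2.resize(im[230:340,220:340],None,fx=3.4,fy=3.4,interpolation=2),cv2.resize(b[130:220,160:245],(353,374),interpolation=2)])[:,:,::-1])
```

```text
6.0 [470.03384371 229.18580422  55.03827111] 0.2939661408625214 [-3.3104173   4.57479939  5.24015835] [0.7247338  0.50381416 0.01806191]
```

View pics/w5.png

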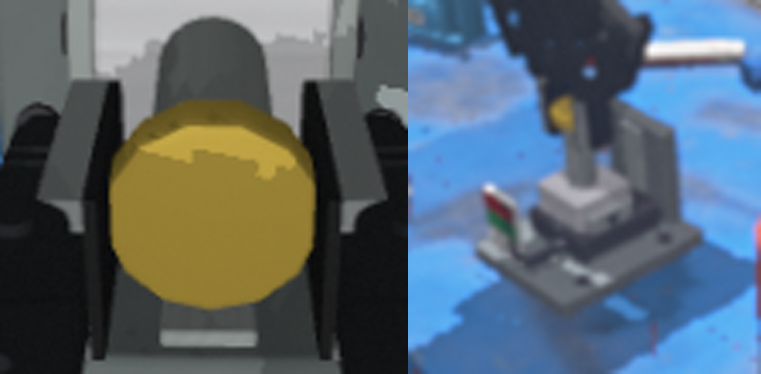

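Run:
```python
from h import *
np.set_printoptions(precision=1,suppress=True)
c=vision.camera_params('wrist');T=c['T_tool_cam']
def d(u,v):
    dx,dy=u-c['cx'],v-c['cy'];q=np.hypot(dx,dy);th=q/c['fx']
    return T[:3,:3]@np.array([np.sin(th)*dx/q,np.sin(th)*dy/q,np.cos(th)])
for name,x,y in [('padL tip',122,80),('padR tip',303,80),('padL upper front out',72,80),('L strip bottom in',106,355),('L strip bot out',93,358),('R strip bottom in',318,355),('R out',330,358),('L grey low-left',38,200)]:
    v=d(220+x/3.4-.35,230+y/3.4-.35)
    for X in (11,-11): 
        k=(X-T[0,3])/v[0];print(name,'toolx',X,T[:3,3]+k*v)
for x in (110,315): 
    v=d(220+x/3.4-.35,230+205/3.4); k=(-48-T[2,3])/v[2]; print('cap at z103',T[:3,3]+k*v)
for x in (157,268): 
    v=d(220+x/3.4-.35,230+90/3.4); k=(-5-T[2,3])/v[2]; print('neck at z60',T[:3,3]+k*v)
```

```text
padL tip toolx 11 [ 11.  -11.7 -29. ]
padL tip toolx -11 [-11.  -16.2  22.7]
padR tip toolx 11 [ 11.   12.8 -29.1]
padR tip toolx -11 [-11.   17.5  22.6]
padL upper front out toolx 11 [ 11.  -18.6 -29.1]
padL upper front out toolx -11 [-11.  -25.6  22.6]
L strip bottom in toolx 11 [ 11.   -8.7 -90.1]
L strip bottom in toolx -11 [-11.  -12.1 -61.2]
L strip bot out toolx 11 [ 11.   -9.8 -90.6]
L strip bot out toolx -11 [-11.  -13.6 -61.9]
R strip bottom in toolx 11 [ 11.    9.5 -90.1]
R strip bottom in toolx -11 [-11.   12.9 -61.3]
R out toolx 11 [ 11.   10.4 -90.6]
R out toolx -11 [-11.   14.3 -62. ]
L grey low-left toolx 11 [ 11.  -18.4 -62.6]
L grey low-left toolx -11 [-11.  -25.4 -23.5]
cap at z103 [  2.1 -12.1 -48. ]
cap at z103 [  2.   13.1 -48. ]
neck at z60 [-1.1 -8.3 -5. ]
neck at z60 [-1.1  9.5 -5. ]
```

Run:
```python
from h import *
from bench import r
np.set_printoptions(precision=1,suppress=True)
s=r.state();p,R=s['position'],s['ee_rot']
def proj(n,X):
    c=vision.camera_params(n);q=np.linalg.inv(c['cam_to_world'])@np.r_[X,1];return np.array([c['fx']*q[0]/q[2]+c['cx'],c['fy']*q[1]/q[2]+c['cy']])
for X in (11,-11):
  for Y in (-12,-19):
    for Z in (0,-29,-62):
      u=proj('side',p+R@np.array([X,Y,Z]));w=proj('scene',p+R@np.array([X,Y,Z]));print(X,Y,Z,u,'side zoom',(u-[160,130])*4.15+[408,0],'scene',w)
for z in (52,76,94,103): 
    u=proj('side',np.array([469.4,229.6,z]));print(z,u,(u-[160,130])*4.15+[408,0])
import cv2
a=vision.capture('side')[130:200,165:235];b=vision.capture('scene')[160:230,165:235]
cv2.imwrite('pics/s6.png',np.hstack([cv2.resize(a,None,fx=5.7,fy=5.7,interpolation=2),cv2.resize(b,None,fx=5.7,fy=5.7,interpolation=2)])[:,:,::-1])
```

```text
11 -12 0 [201.9 175.9] side zoom [582.  190.4] scene [201.2 206.2]
11 -12 -29 [200.7 165.8] side zoom [577.  148.4] scene [200.2 197.7]
11 -12 -62 [199.3 153.8] side zoom [571.2  98.7] scene [198.9 187.8]
11 -19 0 [203.7 177. ] side zoom [589.5 194.9] scene [203.5 206.7]
11 -19 -29 [202.6 166.8] side zoom [584.7 152.8] scene [202.4 198.2]
11 -19 -62 [201.2 154.8] side zoom [579. 103.] scene [201.2 188.2]
-11 -12 0 [208.8 172.4] side zoom [610.5 176. ] scene [204.8 201.9]
-11 -12 -29 [207.7 162.4] side zoom [606.2 134.3] scene [203.8 193.5]
-11 -12 -62 [206.5 150.5] side zoom [601.   84.9] scene [202.6 183.6]
-11 -19 0 [210.6 173.5] side zoom [618.1 180.4] scene [207.  202.4]
-11 -19 -29 [209.6 163.4] side zoom [613.8 138.6] scene [206. 194.]
-11 -19 -62 [208.4 151.5] side zoom [608.8  89.1] scene [204.8 184.1]
52 [202.1 173.4] [582.8 180.1]
76 [201.1 165.1] [578.7 145.7]
94 [200.4 158.8] [575.6 119.3]
103 [200.  155.5] [574.  105.9]
```

View pics/s6.png

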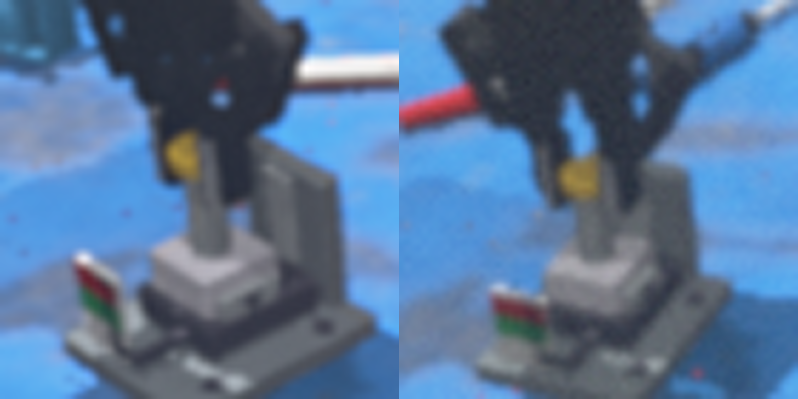

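Both views agree. The wrist view puts the pad's front lower edge at tool z ≈ -29, and the side view shows the fingertip at about (206.6,165), which also matches -29. So the fingers really end about 29 mm behind the reported TCP, and the pads (tool z -29 to -62) hold the cap rather than the neck. I'll open and lower in guarded steps, watching the force.

Emit:
jog_arm(commands=[{"translation":[0,0,0],"rotation":[0,0,0]},{"translation":[0,0,0],"rotation":[0,0,0]},{"translation":[0,0,0],"rotation":[0,0,0]},{"translation":[0,0,0],"rotation":[0,0,0]},{"translation":[0,0,-2],"rotation":[0,0,0]},{"translation":[0,0,-5],"rotation":[0,0,0]},{"translation":[0,0,-8],"rotation":[0,0,0]},{"translation":[0,0,-11],"rotation":[0,0,0]},{"translation":[0,0,-13],"rotation":[0,0,0]},{"translation":[0,0,-13],"rotation":[0,0,0]}], gripper=0.4)

```text
time_s: 7.2
position: [469.7, 228.6, 41.2]
ee_rot: [[-0.978, -0.206, -0.001], [-0.206, 0.978, -0.0], [0.001, -0.0, -1.0]]
ft_force: [0.9, -0.2, 0.7]
finger_gap: 0.599
```

Run:
```python
from bench import r, vision
import cv2, numpy as np
s=r.state();print(s['time_s'],s['position'],s['finger_gap'],s['ft_force'],s['ft_torque'])
a=vision.capture('side')[130:200,165:235];b=vision.capture('wrist')[190:400,180:390]
cv2.imwrite('pics/s7.png',np.hstack([cv2.resize(a,(399,399),interpolation=2),cv2.resize(b,(399,399),interpolation=2)])[:,:,::-1])
```

```text
7.2 [469.73679484 228.61379301  41.21132879] 0.5989112847827875 [ 0.85059487 -0.19906106  0.6698737 ] [ 0.03380167 -0.03204305  0.01349998]
```

View pics/s7.png

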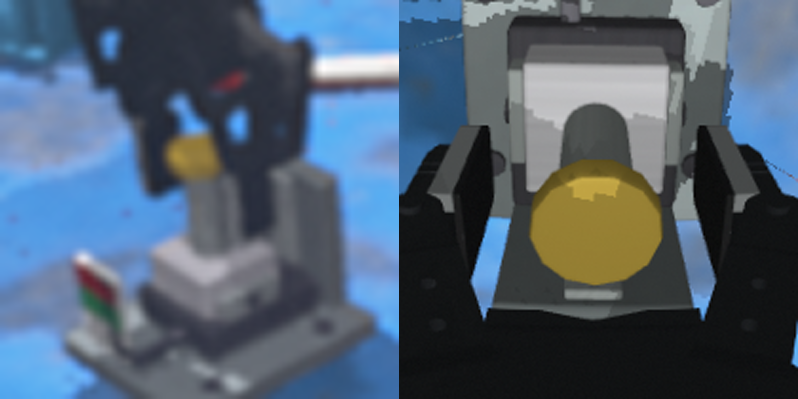

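The side view shows the near finger's tip at about zoom (255,232), still well above the block, and the wrist view shows the cap and neck centred between open pads with no contact force. I'll go 12 mm further down and close on the neck.

Emit:
jog_arm(commands=[{"translation":[0,0.5,-2],"rotation":[0,0,0]},{"translation":[0,0.5,-5],"rotation":[0,0,0]},{"translation":[0,0.5,-8],"rotation":[0,0,0]},{"translation":[0,0.5,-10.5],"rotation":[0,0,0]},{"translation":[0,0.5,-12],"rotation":[0,0,0]},{"translation":[0,0.5,-12],"rotation":[0,0,0]}], gripper=0.4)

```text
time_s: 7.9
position: [469.8, 229.1, 29.3]
ee_rot: [[-0.978, -0.206, -0.001], [-0.206, 0.978, -0.0], [0.001, -0.0, -1.0]]
ft_force: [-0.1, -0.3, -0.5]
finger_gap: 0.6
```

Emit:
jog_arm(commands=[{"translation":[0,0,0],"rotation":[0,0,0]},{"translation":[0,0,0],"rotation":[0,0,0]},{"translation":[0,0,0],"rotation":[0,0,0]},{"translation":[0,0,0],"rotation":[0,0,0]},{"translation":[0,0,0],"rotation":[0,0,0]},{"translation":[0,0,0],"rotation":[0,0,0]},{"translation":[0,0,0],"rotation":[0,0,0]},{"translation":[0,0,0],"rotation":[0,0,0]},{"translation":[0,0,0],"rotation":[0,0,0]},{"translation":[0,0,0],"rotation":[0,0,0]}], gripper=1, squeeze=70)

```text
time_s: 8.9
position: [470.2, 229.3, 29.9]
ee_rot: [[-0.978, -0.206, 0.0], [-0.206, 0.978, 0.0], [-0.0, 0.0, -1.0]]
ft_force: [-0.6, -0.1, 4.1]
finger_gap: 0.265
```

Run:
```python
from bench import r, vision
import cv2, numpy as np
s=r.state();print(s['time_s'],s['position'],s['finger_gap'],s['ft_force'],s['ft_torque'])
a=vision.capture('side')[130:200,165:235];b=vision.capture('wrist')[190:400,180:390]
cv2.imwrite('pics/s8.png',np.hstack([cv2.resize(a,(399,399),interpolation=2),cv2.resize(b,(399,399),interpolation=2)])[:,:,::-1])
```

```text
8.9 [470.20923338 229.28277103  29.89968854] 0.26451633203523955 [-0.61136766 -0.12203415  4.11056503] [ 0.06005429  0.2304404  -0.02564349]
```

View pics/s8.png

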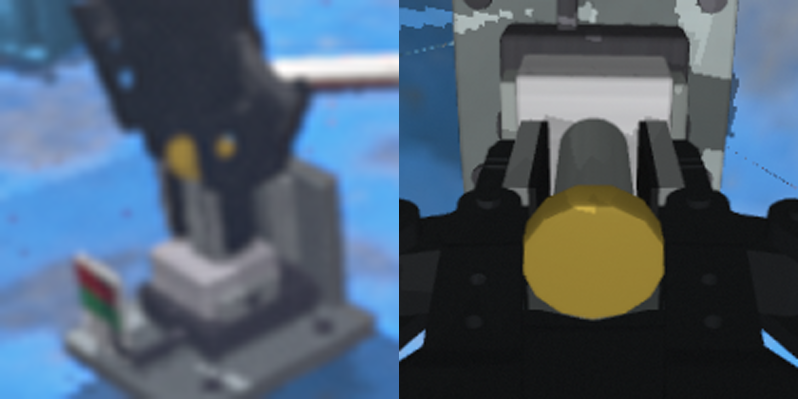

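Emit:
jog_arm(commands=[{"translation":[0,0,0],"rotation":[0,0,0]},{"translation":[0,0,0],"rotation":[0,0,0]},{"translation":[0,0,0],"rotation":[0,0,0]},{"translation":[0,0,0],"rotation":[0,0,0]},{"translation":[0,0,0],"rotation":[0,0,0]},{"translation":[0,0,0],"rotation":[0,0,0]}])

```text
time_s: 9.6
position: [470.2, 229.3, 29.9]
ee_rot: [[-0.978, -0.206, 0.0], [-0.206, 0.978, 0.0], [-0.0, 0.0, -1.0]]
ft_force: [-1.0, 0.6, 4.5]
finger_gap: 0.263
```

Run:
```python
from bench import r, vision
import cv2, numpy as np
s=r.state();print(s['time_s'],s['position'],s['finger_gap'],s['ft_force'],s['ft_torque'])
b=vision.capture('wrist')[235:335,220:340];cv2.imwrite('pics/s9.png',cv2.resize(b,None,fx=6,fy=6,interpolation=2)[:,:,::-1])
```

```text
9.6 [470.21568234 229.26761911  29.87357639] 0.262876474784209 [-1.04940081  0.5985223   4.51575348] [ 0.16278814  0.21788588 -0.12762645]
```

View pics/s9.png

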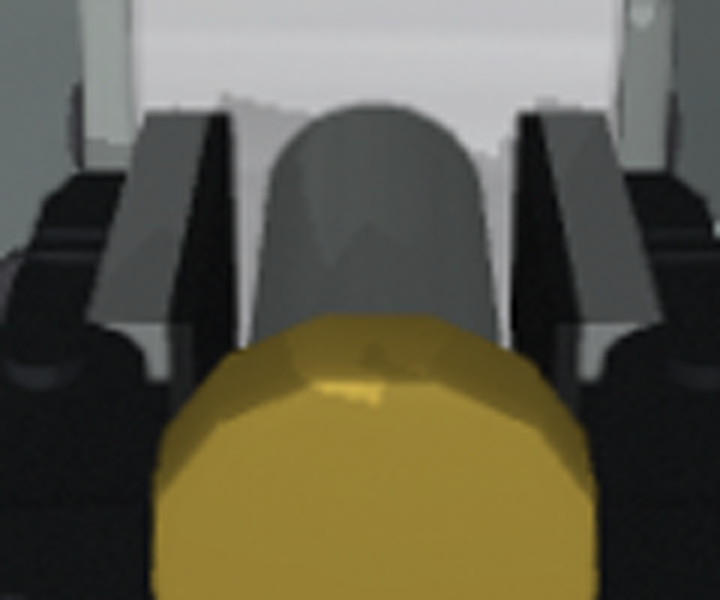

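The pads now straddle the neck below the cap. The opening of 0.263 and small light gaps beside the neck (zoom columns 235–265) suggest the pad tops still catch the cap's lower rim. I'll reopen, go 3 mm lower and try once more.

Emit:
jog_arm(commands=[{"translation":[0,0,0],"rotation":[0,0,0]},{"translation":[0,0,0],"rotation":[0,0,0]},{"translation":[0,0,0],"rotation":[0,0,0]},{"translation":[0,0,0],"rotation":[0,0,0]},{"translation":[0,0,-1.5],"rotation":[0,0,0]},{"translation":[0,0,-3],"rotation":[0,0,0]},{"translation":[0,0,-3],"rotation":[0,0,0]}], gripper=0.5)

```text
time_s: 10.35
position: [469.8, 229.1, 26.3]
ee_rot: [[-0.978, -0.206, -0.001], [-0.206, 0.978, -0.0], [0.001, -0.0, -1.0]]
ft_force: [-0.6, 0.2, -0.1]
finger_gap: 0.5
```

Emit:
jog_arm(commands=[{"translation":[0,0,0],"rotation":[0,0,0]},{"translation":[0,0,0],"rotation":[0,0,0]},{"translation":[0,0,0],"rotation":[0,0,0]},{"translation":[0,0,0],"rotation":[0,0,0]},{"translation":[0,0,0],"rotation":[0,0,0]},{"translation":[0,0,0],"rotation":[0,0,0]},{"translation":[0,0,0],"rotation":[0,0,0]},{"translation":[0,0,0],"rotation":[0,0,0]},{"translation":[0,0,0],"rotation":[0,0,0]}], gripper=1, squeeze=70)

```text
time_s: 11.25
position: [470.6, 229.4, 27.4]
ee_rot: [[-0.978, -0.206, 0.001], [-0.206, 0.978, 0.0], [-0.001, 0.0, -1.0]]
ft_force: [-2.0, 0.3, 5.5]
finger_gap: 0.254
```

Run:
```python
from bench import r, vision
import cv2, numpy as np
s=r.state();print(s['time_s'],s['position'],s['finger_gap'],s['ft_force'],s['ft_torque'])
b=vision.capture('wrist')[235:335,220:340];cv2.imwrite('pics/s10.png',cv2.resize(b,None,fx=6,fy=6,interpolation=2)[:,:,::-1])
```

```text
11.25 [470.6174349  229.36845494  27.40879519] 0.2542714432820979 [-1.95062025  0.28692677  5.51134872] [0.00476069 0.15407001 0.04899518]
```

View pics/s10.png

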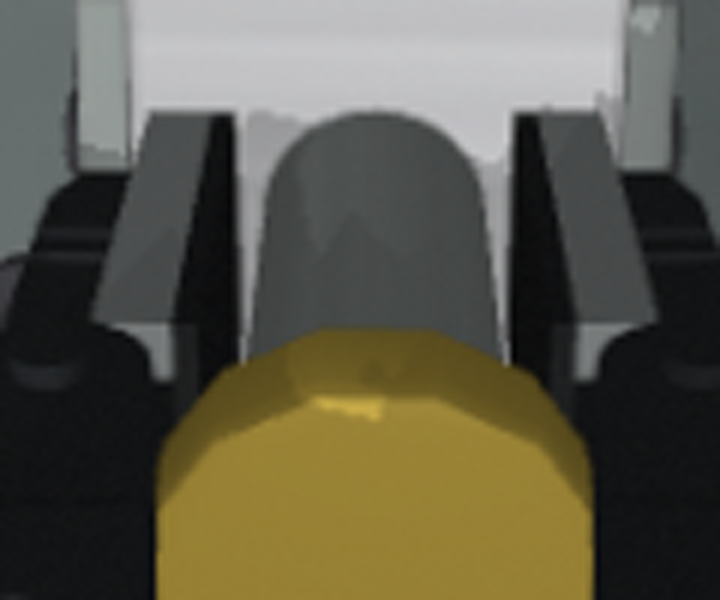

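The pads are again beside the neck (zoom columns 235 and 512), with the cap overlapping their tops and an opening of 0.254. The grip is firm and centred. I'll start a gentle pull and check that the pin follows before going on.

Emit:
jog_arm(commands=[{"translation":[0,0,0],"rotation":[0,0,0]},{"translation":[0,0,1],"rotation":[0,0,0]},{"translation":[0,0,2],"rotation":[0,0,0]},{"translation":[0,0,3],"rotation":[0,0,0]},{"translation":[0,0,4],"rotation":[0,0,0]},{"translation":[0,0,5],"rotation":[0,0,0]},{"translation":[0,0,6],"rotation":[0,0,0]},{"translation":[0,0,6],"rotation":[0,0,0]}], gripper=1, squeeze=90)

```text
time_s: 12.1
position: [470.5, 229.4, 32.1]
ee_rot: [[-0.978, -0.206, 0.002], [-0.206, 0.978, 0.001], [-0.002, 0.0, -1.0]]
ft_force: [5.9, 2.4, -6.9]
finger_gap: 0.249
```

Run:
```python
from bench import r, vision
import cv2, numpy as np
s=r.state();print(s['time_s'],s['position'],s['finger_gap'],s['ft_force'],s['ft_torque'])
a=vision.capture('side')[130:200,165:235];b=vision.capture('wrist')[140:350,180:390]
cv2.imwrite('pics/s11.png',np.hstack([cv2.resize(a,(399,399),interpolation=2),cv2.resize(b,(399,399),interpolation=2)])[:,:,::-1])
```

```text
12.1 [470.52144024 229.3526225   32.08024339] 0.24889836824919925 [ 5.9125062   2.41753204 -6.90159993] [ 0.39853958 -0.72703225  0.03799057]
```

View pics/s11.png

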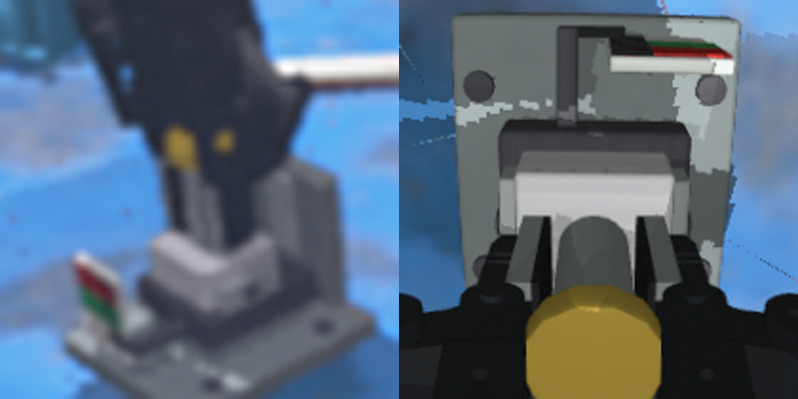

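The pull reads 6.9 N (about 2.7 mm of lift by the spring figures) with the grip unchanged; the pointer isn't readable yet. I'll pull on.

Emit:
jog_arm(commands=[{"translation":[0,0,1],"rotation":[0,0,0]},{"translation":[0,0,2],"rotation":[0,0,0]},{"translation":[0,0,3],"rotation":[0,0,0]},{"translation":[0,0,4],"rotation":[0,0,0]},{"translation":[0,0,5],"rotation":[0,0,0]},{"translation":[0,0,6],"rotation":[0,0,0]},{"translation":[0,0,7],"rotation":[0,0,0]},{"translation":[0,0,7],"rotation":[0,0,0]}])

```text
time_s: 13.0
position: [470.5, 229.4, 38.5]
ee_rot: [[-0.978, -0.206, 0.002], [-0.206, 0.978, 0.001], [-0.002, 0.0, -1.0]]
ft_force: [8.5, 3.2, -13.0]
finger_gap: 0.249
```

Run:
```python
from bench import r, vision
import cv2, numpy as np
s=r.state();print(s['time_s'],s['position'],s['finger_gap'],s['ft_force'],s['ft_torque'])
a=vision.capture('side')[130:200,165:235];b=vision.capture('wrist')[140:350,180:390]
cv2.imwrite('pics/s12.png',np.hstack([cv2.resize(a,(399,399),interpolation=2),cv2.resize(b,(399,399),interpolation=2)])[:,:,::-1])
```

```text
13.0 [470.48552414 229.37539465  38.52386391] 0.2490863235652004 [  8.4666625    3.18017935 -13.03432946] [ 0.38171574 -1.14788953  0.00884366]
```

View pics/s12.png

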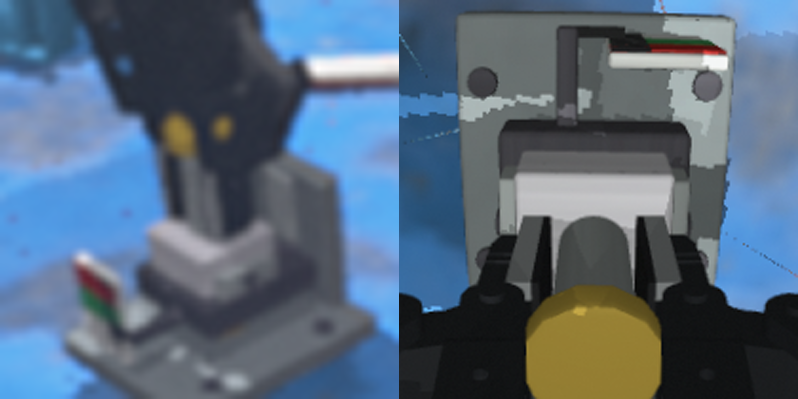

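TCP is up 11.1 mm and the force is 13.0 N (11.4 mm by the spring). The side view shows the block raised off its base, with the pin not slipping in the wrist view. I'll go 2 mm higher to mid-green and hold.

Emit:
jog_arm(commands=[{"translation":[0,0,1],"rotation":[0,0,0]},{"translation":[0,0,2],"rotation":[0,0,0]},{"translation":[0,0,2],"rotation":[0,0,0]},{"translation":[0,0,2],"rotation":[0,0,0]},{"translation":[0,0,2],"rotation":[0,0,0]},{"translation":[0,0,2],"rotation":[0,0,0]},{"translation":[0,0,2],"rotation":[0,0,0]},{"translation":[0,0,2],"rotation":[0,0,0]},{"translation":[0,0,2],"rotation":[0,0,0]},{"translation":[0,0,2],"rotation":[0,0,0]}])

```text
time_s: 14.1
position: [470.5, 229.4, 40.2]
ee_rot: [[-0.979, -0.206, 0.002], [-0.206, 0.979, 0.001], [-0.002, 0.0, -1.0]]
ft_force: [9.1, 3.7, -12.9]
finger_gap: 0.253
```

Run:
```python
from bench import r, vision
import cv2, numpy as np
s=r.state();print(s['time_s'],s['position'],s['finger_gap'],s['ft_force'],s['ft_torque'])
a=vision.capture('side')[130:200,165:235]
cv2.imwrite('pics/s13.png',cv2.resize(a,(560,560),interpolation=2)[:,:,::-1])
```

```text
14.1 [470.47920592 229.36324352  40.24761026] 0.25277811635202174 [  9.09487704   3.74520324 -12.87339447] [ 0.48860537 -1.23075569  0.0205434 ]
```

View pics/s13.png

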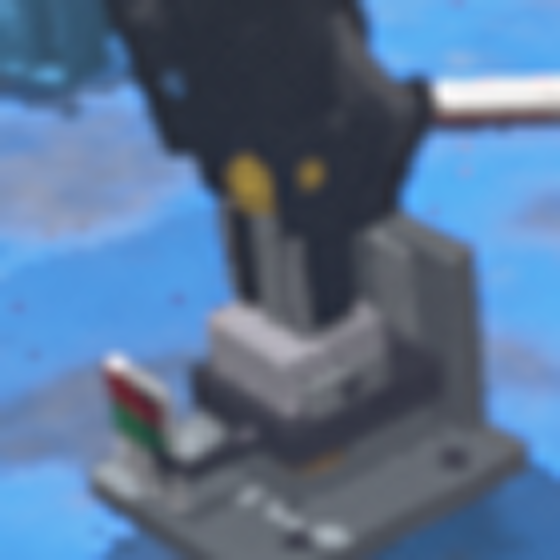

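Run:
```python
import cv2,numpy as np
L=lambda f,w:cv2.resize(cv2.imread(f)[:w,:w],(560,560),interpolation=2)
a=L('pics/s6.png',399)
for f,w in(('pics/s8.png',399),('pics/s11.png',399),('pics/s12.png',399),('pics/s13.png',560)):
    b=L(f,w)
    # block front lower area+left corner in start picture (zoom 8): block ~ (215..390, 330..440)
    for (x0,y0,x1,y1) in [(200,320,300,450),(215,345,390,445),(90,340,180,440)]:
        t=a[y0:y1,x0:x1];m=cv2.matchTemplate(b,t,5);_,v,_,l=cv2.minMaxLoc(m);d=(np.array(l)-[x0,y0])/8;print(f,round(v,2),d,'mm',-d[1]/.346)
```

```text
pics/s8.png 0.94 [0.    0.375] mm -1.083815028901734
pics/s8.png 0.96 [0.25 0.5 ] mm -1.4450867052023122
pics/s8.png 0.98 [ 0.    -0.125] mm 0.36127167630057805
pics/s11.png 0.92 [-0.25  -1.125] mm 3.2514450867052025
pics/s11.png 0.92 [ 0.375 -0.75 ] mm 2.167630057803468
pics/s11.png 0.99 [0. 0.] mm -0.0
pics/s12.png 0.92 [-0.5  -3.25] mm 9.39306358381503
pics/s12.png 0.92 [ 0. -3.] mm 8.670520231213873
pics/s12.png 1.0 [0. 0.] mm -0.0
pics/s13.png 0.92 [-0.625 -3.875] mm 11.19942196531792
pics/s13.png 0.92 [ 0.  -3.5] mm 10.115606936416185
pics/s13.png 1.0 [0. 0.] mm -0.0
```

Matching the block between pictures gives about 11 mm of lift against 11.3 by force: in green, but in its lower half. I'll add 2 mm for margin, hold a little longer, then lower.

Emit:
jog_arm(commands=[{"translation":[0,0,0.5],"rotation":[0,0,0]},{"translation":[0,0,1],"rotation":[0,0,0]},{"translation":[0,0,1.5],"rotation":[0,0,0]},{"translation":[0,0,2],"rotation":[0,0,0]},{"translation":[0,0,2],"rotation":[0,0,0]},{"translation":[0,0,2],"rotation":[0,0,0]},{"translation":[0,0,2],"rotation":[0,0,0]},{"translation":[0,0,2],"rotation":[0,0,0]},{"translation":[0,0,2],"rotation":[0,0,0]}], gripper=1, squeeze=110)

```text
time_s: 15.05
position: [470.5, 229.4, 42.1]
ee_rot: [[-0.979, -0.206, 0.002], [-0.206, 0.979, 0.001], [-0.002, 0.001, -1.0]]
ft_force: [9.1, 4.0, -14.9]
finger_gap: 0.246
```

Run:
```python
from bench import r, vision
import cv2, numpy as np
s=r.state();print(s['time_s'],s['position'],s['finger_gap'],s['ft_force'],s['ft_torque'])
c=vision.capture('side')
cv2.imwrite('pics/s14.png',cv2.resize(c[130:200,165:235],(560,560),interpolation=2)[:,:,::-1])
L=lambda f,w:cv2.resize(cv2.imread(f)[:w,:w],(560,560),interpolation=2)
a=L('pics/s6.png',399);b=L('pics/s14.png',560)
for (x0,y0,x1,y1) in [(200,320,300,450),(215,345,390,445)]:
    m=cv2.matchTemplate(b,a[y0:y1,x0:x1],5);_,v,_,l=cv2.minMaxLoc(m);print(v,(np.array(l)-[x0,y0])/8/.346)
```

```text
15.05 [470.45891017 229.35222696  42.06800375] 0.24577395447777262 [  9.05399222   4.03967012 -14.9388083 ] [ 0.51505038 -1.34354086  0.08898021]
0.9146773815155029 [ -2.16763006 -13.36705202]
0.9193992018699646 [ -0.72254335 -12.28323699]
```

It has been held with 14.9 N and about 13 mm of lift. Now I'll lower it to the stop.

Emit:
jog_arm(commands=[{"translation":[0,0,-1],"rotation":[0,0,0]},{"translation":[0,0,-3],"rotation":[0,0,0]},{"translation":[0,0,-5],"rotation":[0,0,0]},{"translation":[0,0,-7],"rotation":[0,0,0]},{"translation":[0,0,-9],"rotation":[0,0,0]},{"translation":[0,0,-11],"rotation":[0,0,0]},{"translation":[0,0,-13],"rotation":[0,0,0]},{"translation":[0,0,-14.5],"rotation":[0,0,0]},{"translation":[0,0,-16],"rotation":[0,0,0]},{"translation":[0,0,-16],"rotation":[0,0,0]}])

```text
time_s: 16.1
position: [470.5, 229.4, 27.6]
ee_rot: [[-0.978, -0.206, 0.001], [-0.206, 0.978, 0.0], [-0.001, 0.0, -1.0]]
ft_force: [4.1, 2.4, -3.7]
finger_gap: 0.247
```

Run:
```python
from bench import r, vision
import cv2, numpy as np
s=r.state();print(s['time_s'],s['position'],s['finger_gap'],s['ft_force'],s['ft_torque'])
c=vision.capture('side')
cv2.imwrite('pics/s15.png',cv2.resize(c[130:200,165:235],(560,560),interpolation=2)[:,:,::-1])
L=lambda f,w:cv2.resize(cv2.imread(f)[:w,:w],(560,560),interpolation=2)
a=L('pics/s6.png',399);b=L('pics/s15.png',560)
for (x0,y0,x1,y1) in [(200,320,300,450),(215,345,390,445)]:
    m=cv2.matchTemplate(b,a[y0:y1,x0:x1],5);_,v,_,l=cv2.minMaxLoc(m);print(v,(np.array(l)-[x0,y0])/8/.346)
```

```text
16.1 [470.49936509 229.37231471  27.61275029] 0.24695579745775653 [ 4.14783135  2.37966111 -3.70861523] [ 0.30001619 -0.53844966 -0.00093347]
0.92377108335495 [-0.36127168  1.08381503]
0.9295514822006226 [1.44508671 2.16763006]
```

At 3.7 N, below the 5 N start, the pin sits on its stop. I'll release, back off straight up, and check.

Emit:
jog_arm(commands=[{"translation":[0,0,-0.5],"rotation":[0,0,0]},{"translation":[0,0,-0.5],"rotation":[0,0,0]}])

```text
time_s: 16.35
position: [470.5, 229.3, 27.5]
ee_rot: [[-0.978, -0.206, 0.001], [-0.206, 0.978, 0.0], [-0.001, 0.0, -1.0]]
ft_force: [3.9, 2.2, -0.2]
finger_gap: 0.243
```

Emit:
jog_arm(commands=[{"translation":[0,0,0],"rotation":[0,0,0]},{"translation":[0,0,0],"rotation":[0,0,0]},{"translation":[0,0,0],"rotation":[0,0,0]},{"translation":[0,0,0],"rotation":[0,0,0]},{"translation":[0,0,0],"rotation":[0,0,0]},{"translation":[0,0,0],"rotation":[0,0,0]},{"translation":[0,0,0],"rotation":[0,0,0]},{"translation":[0,0,0],"rotation":[0,0,0]}], gripper=0.2)

```text
time_s: 17.15
position: [470.0, 229.2, 27.2]
ee_rot: [[-0.978, -0.206, -0.0], [-0.206, 0.978, -0.0], [0.0, -0.0, -1.0]]
ft_force: [-0.0, 1.5, -0.8]
finger_gap: 0.802
```

Emit:
jog_arm(commands=[{"translation":[0,0,4],"rotation":[0,0,0]},{"translation":[0,0,14],"rotation":[0,0,0]},{"translation":[0,0,30],"rotation":[0,0,0]},{"translation":[0,0,50],"rotation":[0,0,0]},{"translation":[0,0,75],"rotation":[0,0,0]},{"translation":[0,0,100],"rotation":[0,0,0]},{"translation":[0,0,125],"rotation":[0,0,0]},{"translation":[0,0,142],"rotation":[0,0,0]},{"translation":[0,0,150],"rotation":[0,0,0]},{"translation":[0,0,150],"rotation":[0,0,0]}])

```text
time_s: 18.15
position: [470.9, 229.4, 178.8]
ee_rot: [[-0.978, -0.207, 0.003], [-0.207, 0.978, 0.001], [-0.003, 0.0, -1.0]]
ft_force: [-1.0, 0.0, -0.9]
finger_gap: 0.8
```

Run:
```python
from bench import r, vision
import cv2, numpy as np
s=r.state();print(s['time_s'],s['position'],s['finger_gap'],s['ft_force'])
a=vision.capture('side')[145:215,165:240];b=cv2.imread('pics/side0.png')[145:215,165:240,::-1]
cv2.imwrite('pics/s16.png',np.hstack([cv2.resize(x,None,fx=5.1,fy=5.1,interpolation=2) for x in(b,a)])[:,:,::-1])
```

```text
18.15 [470.85714924 229.42935595 178.84581737] 0.7997711826220004 [-0.99576824  0.03718844 -0.91239199]
```

View pics/s16.png

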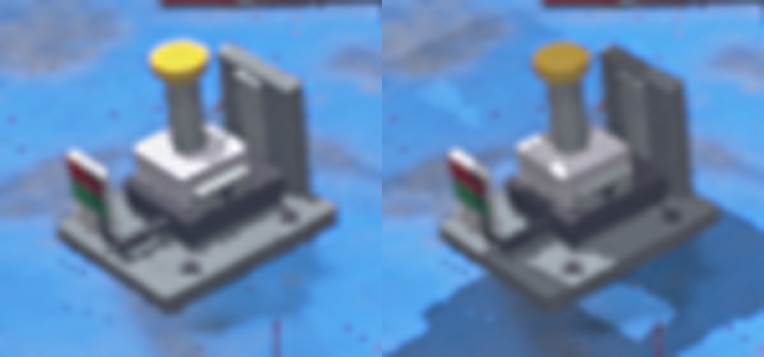

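The after picture (right) matches the start (left): the cap at (561,60) against (179,60) plus the 382-pixel offset, the block on its base, the stand unmoved and the gripper clear. I'll sign off.

```bash
python3 -c "
from bench import workorder
print(workorder.sign_off())"
```

```text
the job is handed in; nothing more can be done
None
```

I pulled the yellow-capped pin into the green band, held it for over a second, lowered it to its stop, released it, backed off and handed the job in at about 18 s. The black-capped pin was never approached.

- **Lift:** I pulled in steps with the force rising from 6.9 to 13 to 14.9 N. That is about 11 to 14 mm on the spring, and matching the block between side pictures gave 10 to 13 mm. I held it there for roughly 2 s, about 6 mm short of red. I never saw the pointer itself clearly, so the green reading rests on the force and the block pictures.
- **Return:** Before release the pull was below the 5 N start force. In the last side picture the pin and block are back at their starting position and the stand has not moved. The gripper is clear and the force is about 0.

**What disagreed:**
- **Finger length:** In the wrist and side pictures the fingers ended about 29 mm behind the stated TCP. My first two closings therefore gripped the cap sides without pulling, so I re-gripped lower.
- **Grip:** At the final grip the opening was about 21 mm rather than the neck's 18 mm. The pad tops or the finger parts above them probably also touched the cap. At the first hold the force did not rise for 2 mm of travel, which suggests a small slip. I raised the squeeze to 110 N and it then held steady.

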